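Open the large bead chest: flip the hasp, raise the lid

TASK

Open the larger of the two wooden bead chests on the jeweller's table. Flip its steel hasp up off the staple and right over so that it lies back on top of the lid, and only then raise the lid until it stands about upright by itself. Leave the smaller chest and its hasp alone.

Things in the scene. Friction and masses are not known exactly. Their poses are not given: they have to be found in the camera images.
- chest: Larger dark wooden chest (sizes in mm), fixed, 170 deep (x), 260 wide (y), 107 high shut. Origin: centre of its underside; x points from its front (hasp side, towards the robot) to its back, z up. Lid 12 thick, hinge line along y at x +85, z 95.5. On the lid two wooden lift knobs at x -55, y +80 and -80: heads 22 in diameter, middle at z 134, top at z 143 (lid shut); either will do.
- lid (a joint): Lid of the larger chest, rad: 0 shut, growing as its front edge rises and swings away from the robot; 1.57 upright, 1.75 at its stop. A stiff hinge holds it wherever it is left; raising it by a knob takes about 7 N. While the hasp is on its staple the lid rises only a few mm.
- hasp (a joint): Steel hasp of that chest, rad, relative to the lid: 0 hanging down the front over the staple, 1.57 straight out to the front, 3.14 straight up, 4.1 at its stop, fallen back with its pull on the lid. Swings freely; from about 2.9 on it falls back by itself. Hinge line (mm) along y on the lid's front edge: chest-frame x -89, z 111.5 (lid shut). Strap 22 wide, 36 long; staple stands out 13.
- hasp_pull (a point): Centre of that hasp's pull: a steel sleeve 14 mm in diameter, 16 mm long along the chest's y, on a narrow tongue; it spins freely on its pin, so the fingers need not turn with the hasp. Pinch its two ends from above. With the hasp at 0 it is 42 mm below and 24 mm in front of the hasp's hinge line (chest-frame x -113, y 0, z 69.5) and it moves on a circle of radius 48 mm about that line.
- small_pull (a point): Centre of the sleeve pull of the smaller chest's hasp. That chest is of the same make, 130 mm deep, 160 mm wide, 77 mm high, with a wooden disc on its lid; it stays shut and this pull stays where it is.

How it is judged:
On the way:
1. the large chest's hasp is flipped right over, back onto its lid, while the lid is still shut (value of joint hasp above 3.5 rad and value of joint lid below 0.12 rad), for 0.2 s.
At the end, for the whole second after the job is handed in: The large chest's lid stands open by itself at 1.13 rad (65 degrees) or more, at rest, with its hasp still folded back over the lid (above 3.5 rad); the smaller chest's hasp pull is within 15 mm of where it was (value of joint lid above 1.13 rad and value of joint hasp above 3.5 rad and velocity of joint lid between -0.1 and 0.1 rad/s and distance of small_pull from where it was at the start of the episode below 0.015 m); the robot touches nothing.
It fails at once if the smaller chest's hasp or lid is opened (its pull moved by more than 20 mm) (distance of small_pull from where it was at the start of the episode above 0.02 m).
It also fails if it takes over 53 s, if anything falls off the work surface, if the arm or the gripper's body presses on something with over 40 N, if the wrist force passes 120 N, or if a joint passes its speed limit or range.

ROBOT

A 6-joint arm with a two-finger parallel gripper is mounted at the origin on the work surface. World frame = base frame: x ahead of the robot, y to its left, z up, the work surface at z = 0. Lengths are in m, angles in rad, forces in N, time in s.
With the tool pointing down it reaches from about 0.35 to 0.925 m from the base axis. Payload 6.4 kg.
Tool frame: the origin (TCP) lies midway between the tips of the shut fingers; the grasp point (between the pads) lies 19 mm behind it; z points along the fingers, y is the direction in which the jaws open and shut (so a half turn about z gives the same grasp; the last joint's range is limited). The gripper opens to 85 mm and grips with 20 to 120 N. Pads are 22 mm wide; open, the fingers measure 114 mm over their backs; the gripper's body (76 mm by 85 mm) begins 54 mm behind the grasp point. The pads swing forward as they close: fully open they stand 13 mm farther back than shut.
Start: joints at [-1.345, 0.245, 1.558, -0, 1.339, -0.174], TCP at [0.253, -0.599, 0.231] pointing down, gripper open.
Joint ranges: [-3.13, 3.13], [-1.02, 2.26], [0.13, 2.54], [-0.95, 4.09], [0.21, 2.88], [-2.74, 2.74]. Speed limits (rad/s): [2.57, 2.57, 3.14, 3.14, 3.14, 3.14].

INTERFACE

Orientations are given as a unit quaternion [w, x, y, z].
In Python, from cell import * gives the robot as it stands. The module is installed in compiled form; this text tells all that it offers.
- The arm moves only by the shell command python3 -m pendant 'ROWS' [OPENING] [FORCE]. ROWS is a JSON object of lists of equal length, an entry for each row: "slide": the shift along the tool's x, y, z in mm, a list of three; "rot": the turn, a rotation vector about the tool's x, y, z in degrees, a list of three. A call has 1 to 20 rows; each row is the pose to reach, as a shift and turn from the pose commanded when the call began, along the tool's axes at that moment; what a row does not reach only later rows make up. A row lasts 1/8 s, in which the tool goes at most 62.5 mm and 10.7 degrees, less where a joint would pass 70% of its speed; a pose out of reach is approached as far as the arm can. A call with a gripper value outside its range is refused whole. OPENING is the opening, from 0 (shut) to 1 (fully open), set as the call begins (- or left out, the last holds). The fingers move at their own pace and stop on an object; FORCE is the grip in N (left out, the last holds). Time passes only in rows, so rows that repeat a pose let the fingers close. It gives the time, the measured TCP pose, the force and the opening at its end, in the units of the state.
- get_obs(): the state, without advancing time (a new reading comes with each control period).
- get_image(name): name is "scene" or "top" or "wrist"; returns the picture (420x560x3 uint8, red, green, blue); there is no depth.
- camera_model(name): a dict with "mtx" (3x3 intrinsics, pixels), "R" (3x3) and "t" (3): a world point X has camera coordinates R X + t. Camera axes: x right, y down, z forward; pixel columns grow to the right and rows downward; lengths in m; the calibration is good to about 2 mm. A picture is of the moment at which its call begins: read the wrist's pose just before it. camera_model takes no time and is no camera call; for the wrist camera it gives the pose at the moment of the call.
- sign_off(): hands the job in, once; it reports no verdict.
The state is a dict: "time": time; "joints": joint angles; "qd": joint speeds; "joint_efforts": joint torques, N m; "eef_pos": TCP position; "eef_rot": TCP orientation; "wrist_force": force on the tool from outside, world axes, zero at the start; "ft_torque": the same for the moment, N m; "finger_gap": finger opening in m.
Only numpy, scipy, OpenCV 4.12 (cv2) and the standard library are available. Lean on these libraries where they do the work, as an engineer would, in place of code of your own. Each camera call takes 0.05 s, during which the arm holds its last target.

## Working session

There is one attempt and no reset: what is moved stays moved. The work goes in short steps, Python scripts to look and compute and a shell command to move; the robot and the scene stay as the last step left them, time stands still between calls to the robot, and variables do not carry over. Pictures are saved under pics/ and viewed, and the job is handed in when it is done.

```bash
mkdir -p pics; python3 - <<'E'
from cell import *
import cv2,numpy as np
o=get_obs();print({k:np.round(v,4).tolist() for k,v in o.items()})
for n in ["scene","top"]:
    im=get_image(n);cv2.imwrite(f"pics/{n}0.png",im[:,:,::-1])
    c=camera_model(n);print(n,{k:np.round(v,4).tolist() for k,v in c.items()})
E
```

```text
{'time': 0.0, 'joints': [-1.3451, 0.2458, 1.559, 0.0, 1.3387, -0.1741], 'qd': [0.0008, 0.0003, 0.0002, -0.0001, -0.0006, 0.0002], 'joint_efforts': [0.0007, -42.951, -32.6124, -0.0001, 0.0054, -0.0], 'eef_pos': [0.2529, -0.5982, 0.2302], 'eef_rot': [-0.001, 0.9801, 0.1986, -0.0], 'wrist_force': [-0.9995, -0.6515, -0.9835], 'ft_torque': [0.0293, 0.0059, -0.0192], 'finger_gap': 0.0851}
scene {'mtx': [[495.6522, 0.0, 271.5912], [0.0, 495.6522, 210.5575], [0.0, 0.0, 1.0]], 'R': [[-0.7814, 0.6238, -0.0181], [0.3839, 0.4576, -0.802], [-0.492, -0.6336, -0.5971]], 't': [0.448, -0.1109, 1.1698]}
top {'mtx': [[426.1464, 0.0, 279.1907], [0.0, 426.1464, 208.8234], [0.0, 0.0, 1.0]], 'R': [[0.1248, -0.9922, -0.002], [-0.9713, -0.1218, -0.2042], [0.2024, 0.0275, -0.9789]], 't': [-0.064, 0.5464, 0.7401]}
```

View pics/scene0.png

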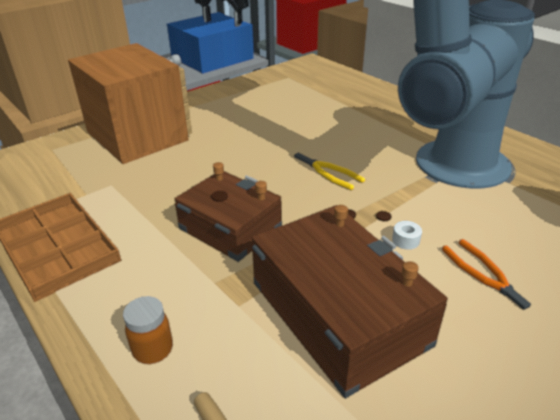

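View pics/top0.png

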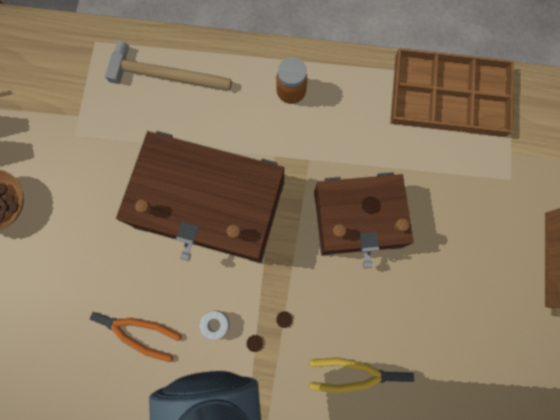

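The top view shows the large chest at left, with its knobs near (141,206) and (233,231) and its hasp and pull near (186,240). The small chest is at right, with its hasp near (369,245). I'll enlarge both views for accurate pixel positions.

```bash
python3 - <<'E'
import cv2
a=cv2.imread("pics/top0.png")[125:270,110:290];cv2.imwrite("pics/topc.png",cv2.resize(a,None,fx=4,fy=4,interpolation=cv2.INTER_CUBIC))
a=cv2.imread("pics/scene0.png")[195:335,300:480];cv2.imwrite("pics/scenec.png",cv2.resize(a,None,fx=4,fy=4,interpolation=cv2.INTER_CUBIC))
E
```

```text
(no output)
```

View pics/topc.png

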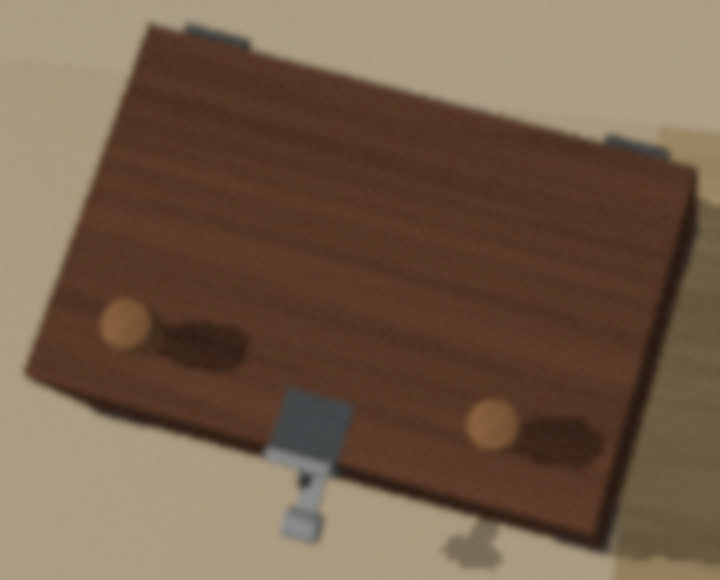

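View pics/scenec.png

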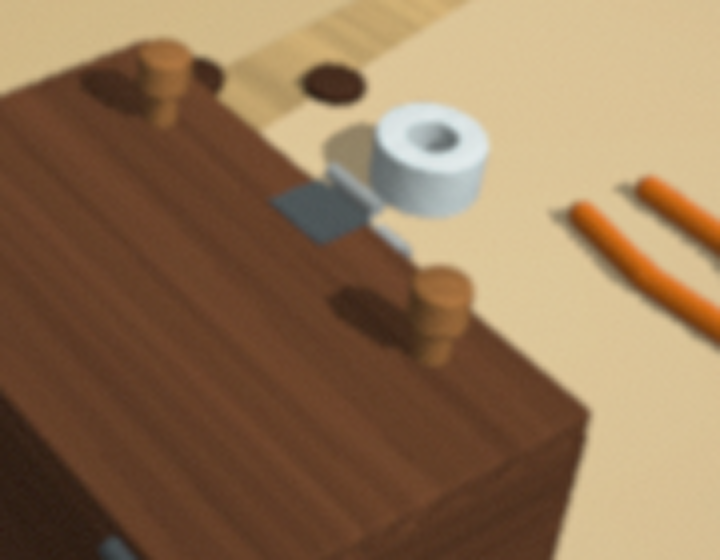

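```bash
cat > h.py <<'E'
from cell import *
import numpy as np
def ray(n,px,c=None):
    c=c or camera_model(n);R=np.array(c["R"]);t=np.array(c["t"])
    d=R.T@np.linalg.solve(np.array(c["mtx"]),[px[0],px[1],1.]);return -R.T@t,d/np.linalg.norm(d)
def onz(r,z): o,d=r;return o+d*(z-o[2])/d[2]
def tri(*rs):
    A=0;b=0;
    for o,d in rs:
        P=np.eye(3)-np.outer(d,d);A=A+P;b=b+P@o
    x=np.linalg.solve(A,b);return x,[np.linalg.norm((np.eye(3)-np.outer(d,d))@(x-o)) for o,d in rs]
E
python3 - <<'E'
from h import *
T=lambda x,y:ray("top",((x+.5)/4-.5+110,(y+.5)/4-.5+125))
S=lambda x,y:ray("scene",((x+.5)/4-.5+300,(y+.5)/4-.5+195))
np.set_printoptions(precision=4,suppress=True)
k1=tri(T(126,323),S(442,287));k2=tri(T(493,424),S(165,57));print(k1,k2)
print(tri(T(352,405),S(272,203)), tri(T(288,390),S(322,243)))
C=[onz(T(*p),.107) for p in [(150,25),(697,170),(602,540),(27,375)]];print(np.array(C))
C=np.array(C);print([np.linalg.norm(C[i]-C[(i+1)%4]) for i in range(4)])
for y in [a[0][:2] for a in (k1,k2)]:pass
def fr(a,b): v=a-b;v=v/np.linalg.norm(v);return v
ey=[fr(k1[0][:2],k2[0][:2]),fr(C[0,:2],C[1,:2]),fr(C[3,:2],C[2,:2])];print(ey,[np.degrees(np.arctan2(-v[0],v[1])) for v in ey])
print("centre",C.mean(0)); 
y=ey[0];x=np.array([y[1],-y[0]]);print("ctr from knobs",(k1[0][:2]+k2[0][:2])/2+.055*x)
print("knob z143",onz(T(126,323),.143),onz(T(493,424),.143)); print("pull at .0695",onz(T(302,522),.0695), "exp",(k1[0][:2]+k2[0][:2])/2-.058*x)
E
```

```text
(array([0.5095, 0.2318, 0.1414]), [np.float64(0.0003341997301605721), np.float64(0.0003341997301606035)]) (array([0.4865, 0.0738, 0.1402]), [np.float64(0.0004634677471802027), np.float64(0.0004634677471801796)])
(array([0.4914, 0.1398, 0.109 ]), [np.float64(0.0007345378881246844), np.float64(0.0007345378881248156)]) (array([0.4944, 0.1682, 0.1094]), [np.float64(0.0006228425552414271), np.float64(0.0006228425552414597)])
[[0.6534 0.2594 0.107 ]
 [0.6161 0.0043 0.107 ]
 [0.4478 0.0244 0.107 ]
 [0.4876 0.2822 0.107 ]]
[np.float64(0.25780450202316685), np.float64(0.16944838338556098), np.float64(0.2609024722944083), np.float64(0.16741546430584592)]
[array([0.1442, 0.9896]), array([0.1448, 0.9895]), array([0.1523, 0.9883])] [np.float64(-8.289998601292684), np.float64(-8.325558186354584), np.float64(-8.75995833956889)]
centre [0.5512 0.1426 0.107 ]
ctr from knobs [0.5525 0.1449]
knob z143 [0.5095 0.231  0.143 ] [0.4864 0.0731 0.143 ]
pull at .0695 [0.4421 0.1613 0.0695] exp [0.4406 0.1612]
```

```bash
cat >> h.py <<'E'
from scipy.spatial.transform import Rotation as Ro
np.set_printoptions(precision=4,suppress=True)
CX=np.array([.9895,-.1445,0]);CY=np.array([.1445,.9895,0]);CO=np.array([.5522,.1443,0])
def rot(o): q=o["eef_rot"];return Ro.from_quat([q[1],q[2],q[3],q[0]])
def ch(x,y,z,unit=1e-3): return CO+x*unit*CX+y*unit*CY+np.array([0,0,z*unit])
def plan(p,R=None):
    o=get_obs();r=rot(o);print("slide mm",(r.inv().apply(np.array(p)-o["eef_pos"])*1000).round(1))
    if R is not None: print("rot deg",np.degrees((r.inv()*Ro.from_matrix(R)).as_rotvec()).round(2))
RA=np.c_[CX,-CY,[0,0,-1]];RB=np.c_[-CX,CY,[0,0,-1]]
E
python3 - <<'E'
from h import *
o=get_obs();c=camera_model("wrist");R=np.array(c["R"]);p=-R.T@c["t"]
print("cam in tool",rot(o).inv().apply(p-o["eef_pos"]),"axes",rot(o).as_matrix().T@R.T, c["mtx"])
plan(ch(-113,0,220),RA);plan(ch(-113,0,220),RB);print(ch(-113,0,220), onz(ray("top",(214,322)),.03))
E
```

```text
cam in tool [ 0.0741  0.0001 -0.1416] axes [[ 0.0006 -0.957  -0.2901]
 [ 1.      0.0007  0.    ]
 [ 0.0002 -0.2901  0.957 ]] [[346.9162   0.     281.8161]
 [  0.     346.9162 204.1287]
 [  0.       0.       1.    ]]
slide mm [ 468.1 -626.    11.5]
rot deg [-0.1   0.01 31.22]
slide mm [ 468.1 -626.    11.5]
rot deg [  -0.01   -0.14 -148.78]
[0.4404 0.1606 0.22  ] [0.3307 0.0973 0.03  ]
```

```bash
python3 -m pendant '{"slide":[[234,-313,6],[234,-313,6],[234,-313,6],[234,-313,6],[234,-313,6],[234,-313,6],[234,-313,6],[468,-626,11.5],[468,-626,11.5],[468,-626,11.5],[468,-626,11.5],[468,-626,11.5],[468,-626,11.5],[468,-626,11.5],[468,-626,11.5],[468,-626,11.5],[468,-626,11.5],[468,-626,11.5]],"rot":[[0,0,-75],[0,0,-75],[0,0,-75],[0,0,-75],[0,0,-75],[0,0,-75],[0,0,-75],[0,0,-148.8],[0,0,-148.8],[0,0,-148.8],[0,0,-148.8],[0,0,-148.8],[0,0,-148.8],[0,0,-148.8],[0,0,-148.8],[0,0,-148.8],[0,0,-148.8],[0,0,-148.8]]}' 0.6 30
python3 - <<'E'
from h import *
import cv2
o=get_obs();print(o["joints"]);plan(ch(-113,0,220),RB)
np.save("w1.npy",camera_model("wrist"),allow_pickle=True)
im=get_image("wrist");cv2.imwrite("pics/w1.png",im[:,:,::-1])
E
```

```text
time: 2.35
eef_pos: [0.4405, 0.1593, 0.2199]
eef_rot: [0.0, 0.073, 0.997, 0.0]
wrist_force: [-1.0, -0.5, -0.0]
finger_gap: 0.0511
[ 0.1042 -0.1853  2.0195 -0.      1.3071 -1.3197]
slide mm [ 0.3  1.3 -0.1]
rot deg [ 0.    0.01 -0.11]
```

View pics/w1.png

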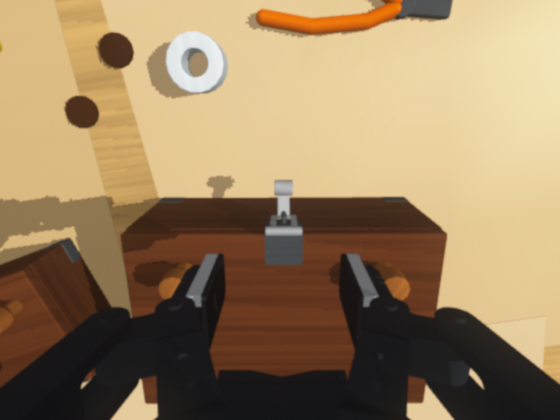

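The wrist view has the chest squarely aligned, with the pull sleeve at about (284,187). I'll locate the sleeve by mask and triangulate it with the top view.

```bash
python3 - <<'E'
from h import *
import cv2
c=np.load("w1.npy",allow_pickle=True).item()
a=cv2.imread("pics/w1.png").astype(int)[170:275,255:315]
m=((a.min(2)>110)&(a.max(2)-a.min(2)<35)).astype(np.uint8)
n,l,s,ce=cv2.connectedComponentsWithStats(m)
for i in range(1,n):
    if s[i,4]>15: print(s[i]+[255,170,0,0,0],ce[i]+[255,170])
cv2.imwrite("pics/w1c.png",cv2.resize(a.astype(np.uint8),None,fx=6,fy=6,interpolation=cv2.INTER_CUBIC))
b=cv2.imread("pics/top0.png").astype(int)[235:265,175:200];m=((b.min(2)>125)&(b.max(2)-b.min(2)<22)).astype(np.uint8);print(m)
for px in [(284,187)]:
  T=ray("top",((302+.5)/4-.5+110,(522+.5)/4-.5+125));print(tri(ray("wrist",px,c),T),ch(-113,0,69.5),onz(ray("wrist",px,c),.0695))
E
```

```text
[275 180  18  39 515] [283.4757 195.7961]
[265 227  38   9 327] [283.4434 230.9939]
[[0 0 0 0 0 0 0 0 0 0 0 0 0 0 0 0 0 0 0 0 0 0 0 0 0]
 [0 0 0 0 0 0 0 0 0 0 0 0 0 0 0 0 0 0 0 0 0 0 0 0 0]
 [0 0 0 0 0 0 0 0 0 0 0 0 0 0 0 0 0 0 0 0 0 0 0 0 0]
 [0 0 0 1 1 0 0 0 0 0 0 0 0 0 0 0 0 0 0 0 0 0 0 0 0]
 [0 0 1 1 1 1 1 1 0 0 0 0 0 0 0 0 0 0 0 0 0 0 0 0 0]
 [0 0 0 1 1 1 1 1 1 1 1 1 0 0 0 0 0 0 0 0 0 0 0 0 0]
 [0 0 0 0 0 0 0 0 1 1 1 1 1 1 1 0 0 0 0 0 0 0 0 0 0]
 [0 0 0 0 0 0 0 0 0 0 0 0 1 1 1 1 0 0 0 0 0 0 0 0 0]
 [0 0 0 0 0 0 0 0 0 0 0 0 0 0 0 0 0 0 0 0 0 0 0 0 0]
 [0 0 0 0 0 0 0 0 0 0 0 0 0 0 0 0 0 0 0 0 0 0 0 0 0]
 [0 0 0 0 0 0 0 0 0 0 0 0 0 0 1 1 0 0 0 0 0 0 0 0 0]
 [0 0 0 0 0 0 0 0 0 0 0 0 0 1 1 1 0 0 0 0 0 0 0 0 0]
 [0 0 0 0 0 0 0 0 0 0 0 0 1 1 1 1 0 0 0 0 0 0 0 0 0]
 [0 0 0 0 0 0 0 0 0 0 1 1 1 1 1 0 0 0 0 0 0 0 0 0 0]
 [0 0 0 0 0 0 0 0 0 1 1 1 1 1 1 0 0 0 0 0 0 0 0 0 0]
 [0 0 0 0 0 0 0 0 0 1 1 1 1 1 1 0 0 0 0 0 0 0 0 0 0]
 [0 0 0 0 0 0 0 0 0 1 1 1 1 1 0 0 0 0 0 0 0 0 0 0 0]
 [0 0 0 0 0 0 0 0 0 0 0 0 1 0 0 0 0 0 0 0 0 0 0 0 0]
 [0 0 0 0 0 0 1 0 0 0 0 0 0 0 0 0 0 0 0 0 0 0 0 0 0]
 [0 0 0 0 0 0 1 1 1 0 0 0 0 0 0 0 0 0 0 0 0 0 0 0 0]
 [0 0 0 0 0 0 1 1 1 1 1 0 0 0 0 0 0 0 0 0 0 0 0 0 0]
 [0 0 0 0 0 1 1 1 1 1 1 1 1 0 0 0 0 0 0 0 0 0 0 0 0]
 [0 0 0 0 0 1 1 1 1 1 1 1 1 0 0 0 0 0 0 0 0 0 0 0 0]
 [0 0 0 0 0 0 0 0 1 1 1 1 1 0 0 0 0 0 0 0 0 0 0 0 0]
 [0 0 0 0 0 0 0 0 0 0 1 1 0 0 0 0 0 0 0 0 0 0 0 0 0]
 [0 0 0 0 0 0 0 0 0 0 0 0 0 0 0 0 0 0 0 0 0 0 0 0 0]
 [0 0 0 0 0 0 0 0 0 0 0 0 0 0 0 0 0 0 0 0 0 0 0 0 0]
 [0 0 0 0 0 0 0 0 0 0 0 0 0 0 0 0 0 0 0 0 0 0 0 0 0]
 [0 0 0 0 0 0 0 0 0 0 0 0 0 0 0 0 0 0 0 0 0 0 0 0 0]
 [0 0 0 0 0 0 0 0 0 0 0 0 0 0 0 0 0 0 0 0 0 0 0 0 0]]
(array([0.4416, 0.1617, 0.066 ]), [np.float64(0.0008350443979843934), np.float64(0.0008350443979842833)]) [0.4404 0.1606 0.0695] [0.44   0.1613 0.0695]
```

View pics/w1c.png

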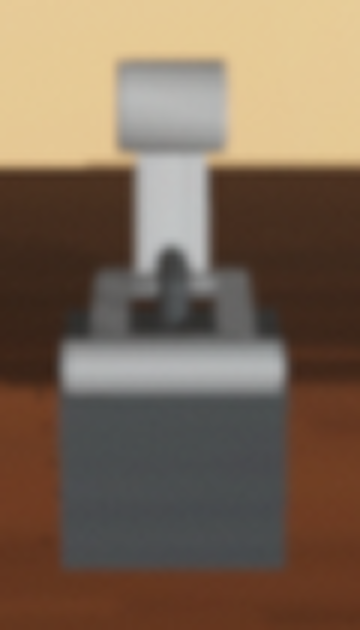

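```bash
python3 - <<'E'
from h import *
print(get_obs()["eef_pos"]);plan([.4405,.1612,.055],RB)
E
```

```text
[0.4405 0.1594 0.2199]
slide mm [  0.3   1.8 164.9]
rot deg [ 0.    0.01 -0.09]
```

```bash
python3 -m pendant '{"slide":[[0,1.5,50],[0,1.5,95],[0,1.5,125],[0,1.5,150],[0,1.5,165],[0,1.5,165],[0,1.5,165]],"rot":[[0,0,0],[0,0,0],[0,0,0],[0,0,0],[0,0,0],[0,0,0],[0,0,0]]}' 0.6 30
python3 - <<'E'
from h import *
import cv2
plan([.4405,.1612,.055],RB)
im=get_image("wrist");cv2.imwrite("pics/w2.png",im[:,:,::-1])
E
```

```text
time: 3.28
eef_pos: [0.4416, 0.1616, 0.0558]
eef_rot: [0.001, 0.072, 0.997, 0.0]
wrist_force: [1.2, -0.1, -0.0]
finger_gap: 0.0511
slide mm [ 1.  -0.5  0.8]
rot deg [0.03 0.11 0.  ]
```

View pics/w2.png

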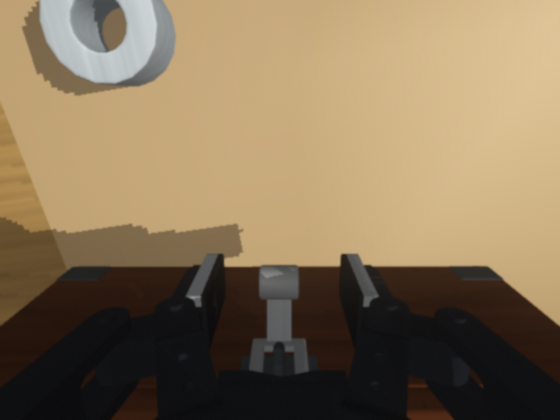

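The sleeve sits between the pads, at (279,282). Closing on it.

```bash
python3 -m pendant '{"slide":[[0,0,0],[0,0,0],[0,0,0],[0,0,0],[0,0,0]],"rot":[[0,0,0],[0,0,0],[0,0,0],[0,0,0],[0,0,0]]}' 0 40
python3 - <<'E'
from h import *
import cv2
o=get_obs();p=o["eef_pos"];print(p,o["wrist_force"])
im=get_image("wrist");cv2.imwrite("pics/w3.png",im[:,:,::-1])
a0=np.arctan2(-42,-24)
for th in np.arange(0,3.71,.2):
    a=a0-th; print(round(th,1),"slide",[round(-(48*np.cos(a)+24),1),0,round(-(48*np.sin(a)+42),1)])
E
```

```text
time: 3.95
eef_pos: [0.441, 0.1608, 0.0554]
eef_rot: [0.0, 0.072, 0.997, -0.001]
wrist_force: [-0.5, -5.6, 4.4]
finger_gap: 0.0149
[0.441  0.1608 0.0554] [-0.539  -5.5728  4.4199]
0.0 slide [np.float64(-0.2), 0, np.float64(-0.3)]
0.2 slide [np.float64(7.6), 0, np.float64(-5.9)]
0.4 slide [np.float64(14.2), 0, np.float64(-12.9)]
0.6 slide [np.float64(19.2), 0, np.float64(-21.1)]
0.8 slide [np.float64(22.5), 0, np.float64(-30.0)]
1.0 slide [np.float64(23.9), 0, np.float64(-39.5)]
1.2 slide [np.float64(23.5), 0, np.float64(-49.1)]
1.4 slide [np.float64(21.1), 0, np.float64(-58.4)]
1.6 slide [np.float64(17.0), 0, np.float64(-67.0)]
1.8 slide [np.float64(11.2), 0, np.float64(-74.7)]
2.0 slide [np.float64(4.0), 0, np.float64(-81.0)]
2.2 slide [np.float64(-4.3), 0, np.float64(-85.8)]
2.4 slide [np.float64(-13.4), 0, np.float64(-88.8)]
2.6 slide [np.float64(-22.9), 0, np.float64(-90.0)]
2.8 slide [np.float64(-32.5), 0, np.float64(-89.2)]
3.0 slide [np.float64(-41.7), 0, np.float64(-86.6)]
3.2 slide [np.float64(-50.2), 0, np.float64(-82.2)]
3.4 slide [np.float64(-57.7), 0, np.float64(-76.2)]
3.6 slide [np.float64(-63.8), 0, np.float64(-68.8)]
```

View pics/w3.png

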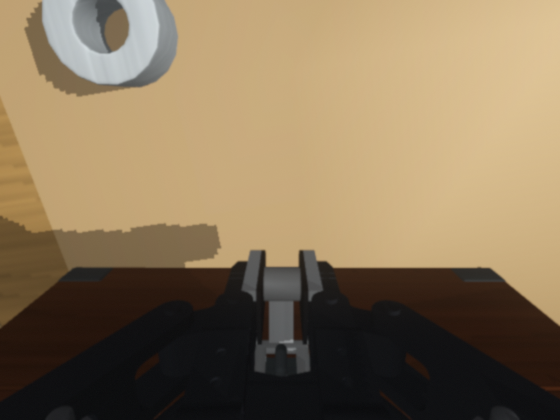

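The sleeve is pinched, with a 15 mm gap. Next I'll run the first part of the arc, to about 1.4 rad.

```bash
python3 -m pendant '{"slide":[[7.7,0,-5.7],[14.2,0,-12.7],[19.2,0,-21],[22.5,0,-30],[24,0,-39.4],[23.5,0,-49],[21.2,0,-58.2],[21.2,0,-58.2]],"rot":[[0,0,0],[0,0,0],[0,0,0],[0,0,0],[0,0,0],[0,0,0],[0,0,0],[0,0,0]]}' 0 40
python3 - <<'E'
from h import *
import cv2
im=get_image("wrist");cv2.imwrite("pics/w4.png",im[:,:,::-1])
E
```

```text
time: 5.0
eef_pos: [0.4195, 0.1638, 0.1136]
eef_rot: [0.0, 0.072, 0.997, -0.001]
wrist_force: [0.5, -5.2, -0.5]
finger_gap: 0.0146
```

View pics/w4.png

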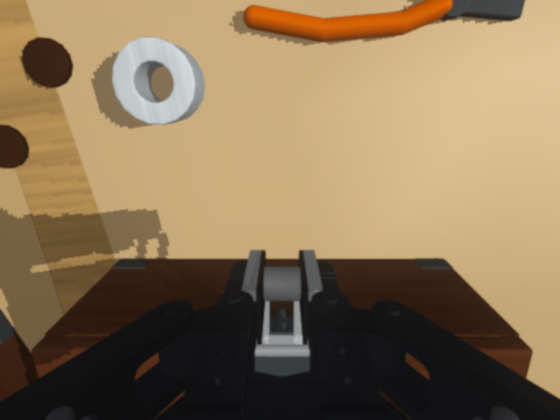

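```bash
python3 -m pendant '{"slide":[[-4.2,0,-8.7],[-10,0,-16.4],[-17.2,0,-22.7],[-25.5,0,-27.5],[-34.6,0,-30.5],[-44.1,0,-31.7],[-53.7,0,-31],[-62.9,0,-28.4],[-71.4,0,-24],[-78.9,0,-18],[-78.9,0,-18]],"rot":[[0,0,0],[0,0,0],[0,0,0],[0,0,0],[0,0,0],[0,0,0],[0,0,0],[0,0,0],[0,0,0],[0,0,0],[0,0,0]]}' 0 40
python3 - <<'E'
from h import *
import cv2
im=get_image("wrist");cv2.imwrite("pics/w5.png",im[:,:,::-1])
E
```

```text
time: 6.42
eef_pos: [0.4986, 0.1523, 0.1316]
eef_rot: [0.001, 0.072, 0.997, -0.001]
wrist_force: [1.2, -5.9, 0.7]
finger_gap: 0.0149
```

View pics/w5.png

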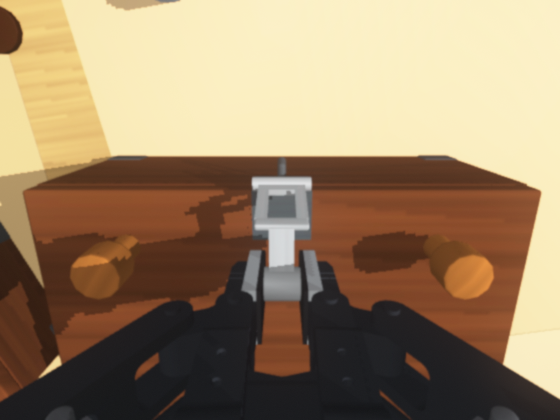

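The hasp is past vertical, leaning over the lid, with the empty staple visible at (283,165). I'll release it and rise.

```bash
python3 -m pendant '{"slide":[[0,0,0],[0,0,0],[0,0,0],[0,0,0],[0,0,-40],[0,0,-80],[0,0,-80],[0,0,-80]],"rot":[[0,0,0],[0,0,0],[0,0,0],[0,0,0],[0,0,0],[0,0,0],[0,0,0],[0,0,0]]}' 0.5 40
python3 - <<'E'
from h import *
import cv2
np.save("w6.npy",camera_model("wrist"),allow_pickle=True)
im=get_image("wrist");cv2.imwrite("pics/w6.png",im[:,:,::-1])
plan([.5095,.2315,.124],RB)
E
```

```text
time: 7.48
eef_pos: [0.4973, 0.1532, 0.2102]
eef_rot: [-0.001, 0.072, 0.997, -0.0]
wrist_force: [-0.9, -0.2, 0.0]
finger_gap: 0.0426
slide mm [-1.4 79.4 85.5]
rot deg [-0.03 -0.14  0.02]
```

View pics/w6.png

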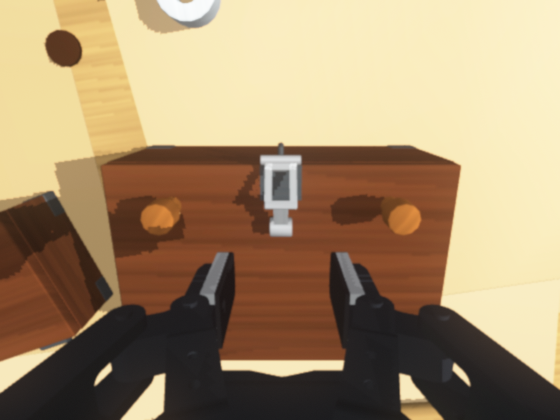

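The hasp now lies back on the lid, with its pull at (281,228). The right knob's top is at (404,219). I'll check that knob's position from two views.

```bash
python3 - <<'E'
from h import *
import cv2
c=np.load("w6.npy",allow_pickle=True).item()
a=cv2.imread("pics/w6.png")[190:250,370:440];h=cv2.cvtColor(a,cv2.COLOR_BGR2HSV)
m=((h[...,2]>165)).astype(np.uint8);n,l,s,ce=cv2.connectedComponentsWithStats(m)
for i in range(1,n):
    if s[i,4]>40: print(s[i]+[370,190,0,0,0],ce[i]+[370,190])
for px in [(404,219),(405,220)]:
    T=ray("top",((126+.5)/4-.5+110,(323+.5)/4-.5+125));print(tri(ray("wrist",px,c),T),onz(ray("wrist",px,c),.143))
E
```

```text
[390 204  31  31 745] [404.9866 219.1235]
(array([0.5105, 0.2328, 0.1367]), [np.float64(0.0003810036915368961), np.float64(0.0003810036915368676)]) [0.5078 0.2304 0.143 ]
(array([0.5101, 0.2322, 0.1394]), [np.float64(3.554589613917118e-05), np.float64(3.5545896139137024e-05)]) [0.5086 0.231  0.143 ]
```

```bash
python3 -m pendant '{"slide":[[-0.5,50,0],[-1,79,0],[-1,79,35],[-1,79,65],[-1,79,82],[-1,79,87],[-1,79,87],[-1,79,87]],"rot":[[0,0,0],[0,0,0],[0,0,0],[0,0,0],[0,0,0],[0,0,0],[0,0,0],[0,0,0]]}' 0.5 50
python3 - <<'E'
from h import *
import cv2
im=get_image("wrist");cv2.imwrite("pics/w7.png",im[:,:,::-1])
plan([.509,.2313,.123],RB)
E
```

```text
time: 8.52
eef_pos: [0.511, 0.2314, 0.1253]
eef_rot: [0.001, 0.072, 0.997, 0.0]
wrist_force: [0.9, -0.7, -0.1]
finger_gap: 0.0426
slide mm [ 1.9 -0.4  2.2]
rot deg [0.05 0.12 0.01]
```

View pics/w7.png

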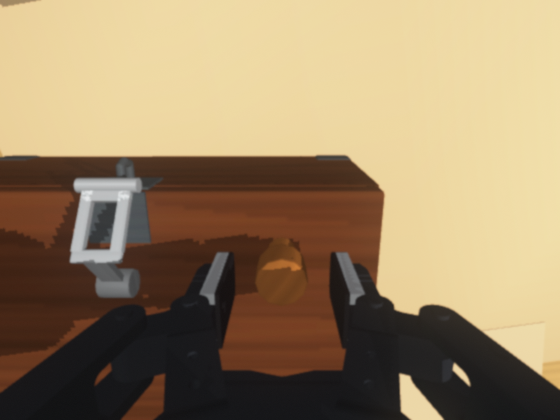

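```bash
python3 -m pendant '{"slide":[[1,0,2],[1,0,2],[1,0,2],[1,0,2],[1,0,2],[1,0,2]],"rot":[[0,0,0],[0,0,0],[0,0,0],[0,0,0],[0,0,0],[0,0,0]]}' 0 50
python3 - <<'E'
from math import *
from h import *
print(get_obs()["eef_pos"])
for b in (0,.6):
  P=lambda t:(-140*cos(t)+38.5*sin(t),38.5*cos(t)+140*sin(t))
  for i in range(11):
    t=b+i*.1;print(round(t,1),[round(-(P(t)[0]-P(b)[0]),1),0,round(-(P(t)[1]-P(b)[1]),1)])
E
```

```text
time: 9.32
eef_pos: [0.5094, 0.2313, 0.1227]
eef_rot: [0.0, 0.072, 0.997, -0.0]
wrist_force: [-1.9, -1.0, 6.7]
finger_gap: 0.0198
[0.5094 0.2313 0.1227]
0.0 [-0.0, 0, -0.0]
0.1 [-4.5, 0, -13.8]
0.2 [-10.4, 0, -27.0]
0.3 [-17.6, 0, -39.7]
0.4 [-26.0, 0, -51.5]
0.5 [-35.6, 0, -62.4]
0.6 [-46.2, 0, -72.3]
0.7 [-57.7, 0, -81.1]
0.8 [-70.1, 0, -88.8]
0.9 [-83.1, 0, -95.1]
1.0 [-96.8, 0, -100.1]
0.6 [-0.0, 0, -0.0]
0.7 [-11.5, 0, -8.8]
0.8 [-23.9, 0, -16.4]
0.9 [-36.9, 0, -22.8]
1.0 [-50.6, 0, -27.8]
1.1 [-64.6, 0, -31.4]
1.2 [-79.0, 0, -33.6]
1.3 [-93.5, 0, -34.4]
1.4 [-108.0, 0, -33.7]
1.5 [-122.3, 0, -31.5]
1.6 [-136.4, 0, -28.0]
```

Knob gripped, with a 19.8 mm gap. Now the lift, first to about 0.6 rad.

```bash
python3 -m pendant '{"slide":[[-2,0,-7],[-4.5,0,-13.8],[-7.3,0,-20.5],[-10.4,0,-27],[-13.9,0,-33.5],[-17.6,0,-39.7],[-21.7,0,-45.7],[-26,0,-51.5],[-30.7,0,-57.1],[-35.6,0,-62.4],[-40.8,0,-67.5],[-46.2,0,-72.3],[-46.2,0,-72.3]],"rot":[[0,0,0],[0,0,0],[0,0,0],[0,0,0],[0,0,0],[0,0,0],[0,0,0],[0,0,0],[0,0,0],[0,0,0],[0,0,0],[0,0,0],[0,0,0]]}' 0 50
python3 - <<'E'
from h import *
import cv2
for n in ("wrist","scene"):
  im=get_image(n);cv2.imwrite(f"pics/{n}8.png",im[:,:,::-1])
E
```

```text
time: 10.95
eef_pos: [0.556, 0.2246, 0.1956]
eef_rot: [0.001, 0.072, 0.997, 0.0]
wrist_force: [-3.7, -0.0, -2.0]
finger_gap: 0.0194
```

View pics/wrist8.png

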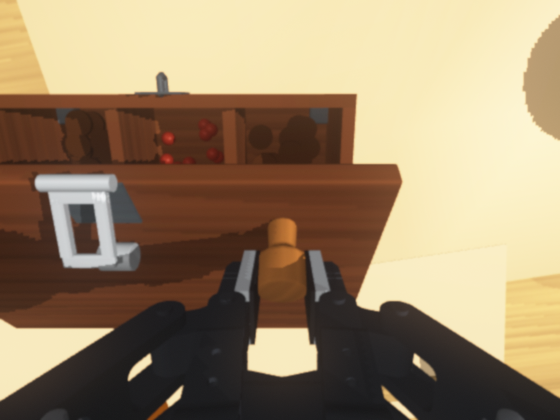

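View pics/scene8.png

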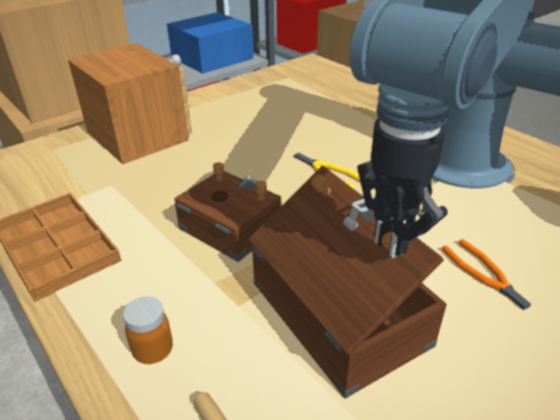

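The lid follows at about 0.6 rad and the hasp stays folded back. Continuing to about 1.5 rad.

```bash
python3 -m pendant '{"slide":[[-5.6,0,-4.5],[-11.5,0,-8.8],[-17.6,0,-12.8],[-23.9,0,-16.4],[-30.3,0,-19.8],[-36.9,0,-22.8],[-43.7,0,-25.5],[-50.6,0,-27.8],[-57.6,0,-29.8],[-64.6,0,-31.4],[-71.8,0,-32.7],[-79,0,-33.6],[-86.2,0,-34.2],[-93.5,0,-34.4],[-100.7,0,-34.2],[-108,0,-33.7],[-115.2,0,-32.8],[-122.3,0,-31.5],[-122.3,0,-31.5]],"rot":[[0,0,0],[0,0,0],[0,0,0],[0,0,0],[0,0,0],[0,0,0],[0,0,0],[0,0,0],[0,0,0],[0,0,0],[0,0,0],[0,0,0],[0,0,0],[0,0,0],[0,0,0],[0,0,0],[0,0,0],[0,0,0],[0,0,0]]}' 0 50
python3 - <<'E'
from h import *
import cv2
for n in ("wrist","scene"):
  im=get_image(n);cv2.imwrite(f"pics/{n}9.png",im[:,:,::-1])
E
```

```text
time: 13.42
eef_pos: [0.6776, 0.2069, 0.2275]
eef_rot: [0.002, 0.072, 0.997, 0.0]
wrist_force: [-0.5, 0.4, 3.1]
finger_gap: 0.0194
```

View pics/wrist9.png

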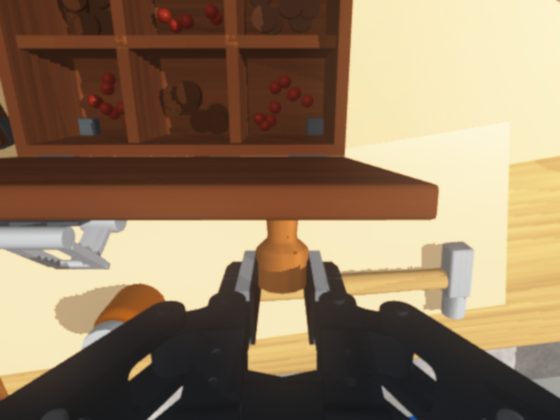

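View pics/scene9.png

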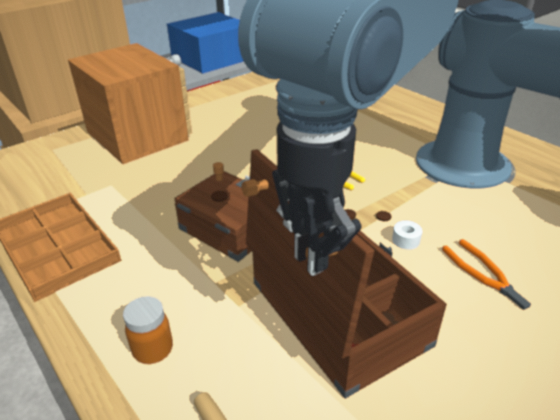

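The lid stands about upright, with the hasp folded over its outer face. Releasing and rising clear.

```bash
python3 -m pendant '{"slide":[[0,0,0],[0,0,0],[0,0,0],[0,0,0],[0,0,-20],[0,0,-60],[0,0,-110],[0,0,-140],[0,0,-140],[0,0,-140]],"rot":[[0,0,0],[0,0,0],[0,0,0],[0,0,0],[0,0,0],[0,0,0],[0,0,0],[0,0,0],[0,0,0],[0,0,0]]}' 0.55 50
python3 - <<'E'
from h import *
import cv2
for n in ("wrist","top","scene"):
  im=get_image(n);cv2.imwrite(f"pics/{n}10.png",im[:,:,::-1])
E
```

```text
time: 14.78
eef_pos: [0.6755, 0.207, 0.365]
eef_rot: [-0.001, 0.072, 0.997, -0.0]
wrist_force: [0.3, -0.4, -0.9]
finger_gap: 0.0468
```

View pics/wrist10.png

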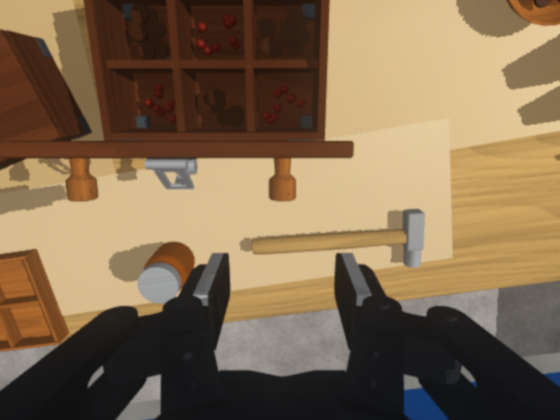

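View pics/scene10.png

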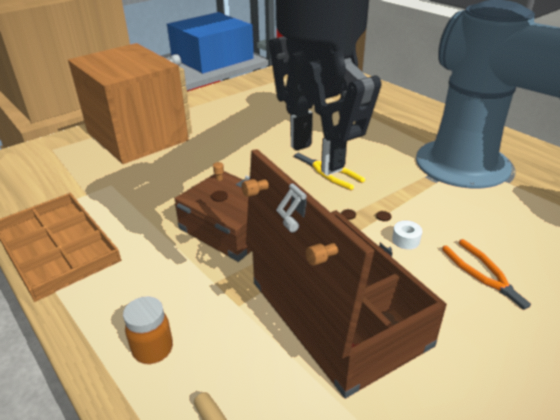

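View pics/top10.png

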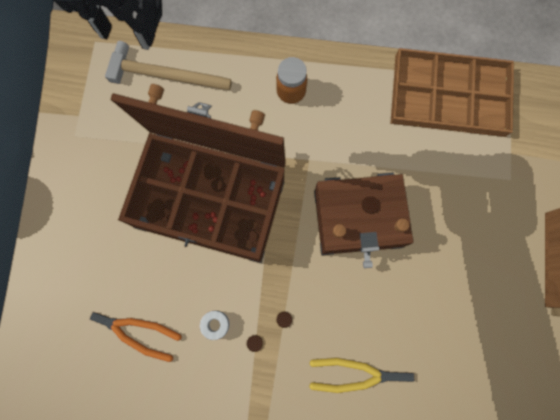

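The lid stands upright by itself, the hasp is folded back with its pull on the lid, the small chest is unchanged and the gripper is clear.

```bash
python3 -c "
from cell import *
o=get_obs();print(o['time'],o['wrist_force']);print(sign_off())"
```

```text
14.925 [-0.25322407 -0.4457862   0.67274754]
the job is handed in; nothing more can be done
None
```

The larger chest is open. I swung its hasp up off the staple and let it fall back onto the shut lid, then raised the lid by the knob on its +y side to about 1.5 rad. I let go, rose clear and handed in at about 14.9 s; no verdict came back.

- **Lid and hasp:** the last pictures show the lid standing upright by itself, with the hasp folded back and its pull against the lid. I judged both angles from the commanded arcs and the pictures, as there is no joint reading for either.
- **Smaller chest:** its hasp and pull look unmoved in the top view. I compared this by eye and did not measure the distance.
- **Robot:** the gripper was well above everything and the wrist force was under 1 N, so nothing was being touched.
- **Measurements:** the heights I measured came out 2–6 mm below the text: 66 against 69.5 mm for the pull, and 137–141 against 143 mm for the knob tops. In both grasps the fingers closed on the part at the planned place, so no correction was needed, and no check failed.

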